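# Fetch the tall kiln prop from the carousel

### The arm

A 6-joint arm with a two-finger parallel gripper is mounted at the origin on the work surface. World frame = base frame: x ahead of the robot, y to its left, z up, the work surface at z = 0. Lengths are in mm, angles in degrees, forces in N, time in s.
With the tool pointing down it reaches from about 350 to 975 mm from the base axis. Payload 17.4 kg.
Tool frame: the origin (TCP) lies at the very end of the fingers, on their centre line; the grasp point (between the pads) lies ctrl.grasp_offset behind it (ctrl.grasp_offset is the distance from the TCP to the grasp point, in mm); z points along the fingers, y is the line along which they close (so a half turn about z gives the same grasp; the last joint's range is limited). The gripper opens to 85 mm and grips with 20 to 120 N. Pads are 22 mm wide; open, the fingers measure 114 mm over their backs; the gripper's body (76 mm by 85 mm) begins 54 mm behind the grasp point. The pads swing forward as they close: fully open they stand 13 mm farther back than shut.
Start: joints at [-2.166, 6.646, 82.598, -0, 90.757, -2.166], TCP at [675.005, -0.009, 191.503] pointing down, gripper open.
Joint ranges: [-162.19, 162.19], [-47.58, 125.68], [4.15, 143.07], [-65.23, 245.23], [0.69, 171.88], [-170.13, 170.13]. Speed limits (degrees/s): [108.29, 108.29, 127.2, 180, 180, 180].

### API

Orientations are given as a 3x3 rotation matrix whose columns are the frame's x, y, z axes.
In Python, from rig import monitor, eyes, close_job, ctrl gives the robot as it stands.
- The arm moves only by the shell command python3 -m crank 'ROWS' [FORCE]. ROWS is JSON, a list that holds one entry, the list of rows, each a list of 5 numbers: the shift along the tool's x, y, z in mm, then the turn about the tool's z in rad, then the opening, from 0 (shut) to 1 (fully open). A call has exactly 8 rows; each row is the pose to reach, as a shift and turn from the pose commanded when the call began, along the tool's axes at that moment; what a row does not reach only later rows make up. A row lasts 1/12 s, in which the tool goes at most 41.7 mm and 7.16 degrees, less where a joint would pass 70% of its speed; a pose out of reach is approached as far as the arm can. A call with a gripper value outside its range is refused whole. The fingers move at their own pace and stop on an object; FORCE is the grip in N (left out, the last holds). Time passes only in rows, so rows that repeat a pose let the fingers close, or fill a call up. It gives the time, the measured TCP pose, the force, the opening and the grip force at its end, in the units of the state.
- monitor.sense(): the state, without advancing time (a new reading comes with each control period).
- eyes.read_camera(name): name is "scene" or "side" or "wrist"; returns (picture, depth): 400x640x3 uint8, blue, green, red; 400x640 float32, mm along the optical axis (not along the pixel's ray), 0 where there is no reading.
- eyes.get_calibration(name): a dict with "intrinsics" (3x3 intrinsics, pixels), "dist_coeffs" ([k1, k2, p1, p2, k3] as OpenCV has them; the pictures are not rectified), "eye" and "rotation" of the camera in the world. Camera axes: x right, y down, z forward; pixel columns grow to the right and rows downward; lengths in mm; the calibration is good to about 2 mm. A picture is of the moment at which its call begins: read the wrist's pose just before it. get_calibration takes no time and is no camera call; for the wrist camera it gives the pose at the moment of the call.
- close_job(): hands the job in; it is judged then, once.
Trained networks look in the newest picture that a camera, given by its name, has taken for a name from the list of things; names that differ only in an ending like _2 or _b are one class to them, and where a whole thing is asked for, a point or a joint stands for the part that bears it (a point fixed in the world has none). Each returns a list of dicts, best first, with "conf" (0 to 1); they miss things now and then, are a little off and sometimes report something else, mostly with a low value. They report only what shows in the picture. A call takes as long as a camera call. They do not tell look-alikes from the thing itself.
- eyes.cut_out(name, camera): "pixels" (400x640 bool, what is visible of it) and "bbox" ([left, top, right, bottom] in pixels, round what is visible of it).
The state is a dict: "clock": time; "joint_positions": joint angles; "qvel": joint speeds; "joint_torque": joint torques, N m; "eef_pos": TCP position; "eef_rot": TCP orientation; "wrist_force": force on the tool from outside, world axes, zero at the start; "wrist_torque": the same for the moment, N m; "gripper_width": finger opening in mm; "grip_force": force on a finger pad.
Only numpy, scipy, OpenCV 4.12 (cv2) and the standard library are available. Lean on these libraries where they do the work, as an engineer would, in place of code of your own. Each camera call takes 0.05 s, during which the arm holds its last target. There are 200 camera calls.

### The job

Turn the parts carousel by one of its pegs until the tall round kiln prop has come out from under the clear cover and stands in line with the brass pointer at the front. Then lift it out and stand it upright on the pencilled ring on the kiln shelf, as the third support beside the two props already there, without letting it fall over on the way.

Things in the scene. Friction and masses are not known exactly. Their poses are not given: they have to be found in the camera images.
- carousel: Turning tray, 340 mm across; origin on its axis at the underside, floor 12 mm above that, z up. Six round pegs, 16 mm thick, 60 mm tall from the floor, stand 155 mm from the axis at 0, 60, .. 300 degrees from x, one per 60-degree compartment, on its centre line. Walls between are 22 mm high, rim 12, hub 56 mm across, 35 high. Turns freely both ways, under 2 N at a peg, and stays where left.
- front_mark (a point): Pick position, fixed to the stand: at the tray floor's height, 100 mm from the axis, in line with the brass pointer (205 mm from the axis, on the robot's side, 58 mm above the table). On the opposite side a fixed clear flat cover, 370 mm wide and 170 deep, on four posts, its top 172 mm above the table, begins 20 mm beyond the axis; the tray's front half is open from above.
- prop_center (a point): Centre, half-way up, of the tall round prop: loose sand-coloured cylinder, 34 mm across, 75 mm tall, about 0.13 kg, z along it. It starts upright in a compartment under the cover, about 120 degrees from the front on either side, 100 mm from the axis. The other five compartments hold shorter round props (40 and 28 mm tall), square props (75 and 45 mm) and a three-armed stilt.
- place (a point): Centre of the pencilled ring, 52 mm across, on the top face of the kiln shelf, a fixed square slab 210 x 210 mm, 16 mm thick, lying on the table. z is up. Two fixed props like the tall round one stand on the slab 120 mm from here along its x axis, 70 mm to either side along y.
Mind the look-alikes: they are no part of the job. Leave any green, orange or pink look-alike of the part that bears prop_center alone.

How it is judged (in metres and radians):
On the way:
1. the carousel has been turned so that the tall round prop, still standing on the tray, is at the front mark (within 45 mm horizontally) (horizontal distance between prop_center and front_mark below 0.045 m and z of prop_center in the frame of carousel below 0.056 m), for 0.2 s.
At the end, for the whole second after the job is handed in: The tall round prop stands upright (within 0.15 rad) on the kiln shelf, resting on its top face (centre 33 to 43 mm above it), its centre within 20 mm of the ring's centre (horizontal distance between prop_center and place below 0.02 m and angle between the z axis of prop_center and the z axis of place, either way round below 0.15 rad and z of prop_center in the frame of place between 0.033 and 0.043 m); the robot touches nothing.
It fails at once if the tall round prop has fallen over (tilted more than 1.2 rad) (angle between prop_center's own z axis and vertical above 1.2 rad).
It also fails if it takes over 64 s, if anything falls off the work surface, if the arm or the gripper's body presses on something with over 40 N, if the wrist force passes 120 N, or if a joint passes its speed limit or range.

## Working session

There is one attempt and no reset: what is moved stays moved. The work goes in short steps, Python scripts to look and compute and a shell command to move; the robot and the scene stay as the last step left them, time stands still between calls to the robot, and variables do not carry over. Pictures are saved under pics/ and viewed, at most 13 in all, crops included, and the job is handed in when it is done.

```bash
ls; mkdir -p pics; python3 - <<'E'
from rig import monitor, eyes, ctrl
import cv2, numpy as np
s=monitor.sense(); print(s['clock'],s['eef_pos'],s['eef_rot'],s['gripper_width'],ctrl.grasp_offset)
ims=[]
for c in ("scene","side"):
    p,d=eyes.read_camera(c); cv2.imwrite(f"pics/{c}0.png",p); np.savez(f"pics/{c}0.npz",d=d)
    k=eyes.get_calibration(c); print(c,k)
E
```

```text
pics
0.0 [ 6.74750524e+02 -2.31298769e-02  1.90728468e+02] [[ 2.75666131e-05  9.99999280e-01 -1.20001168e-03]
 [ 9.99999997e-01 -2.74836825e-05  6.91245645e-05]
 [ 6.90915339e-05 -1.20001358e-03 -9.99999278e-01]] 85.5039364953302 18.700000000000003
scene {'intrinsics': array([[373.5018084 ,   0.        , 317.85009509],
       [  0.        , 373.5018084 , 202.62767907],
       [  0.        ,   0.        ,   1.        ]]), 'dist_coeffs': array([-0.03801714,  0.        ,  0.        ,  0.        ,  0.        ]), 'eye': array([1207.94250711,  149.0893492 ,  557.87003897]), 'rotation': array([[-0.14213936,  0.53781113, -0.83099675],
       [ 0.98982368,  0.08294611, -0.11562448],
       [ 0.00674381, -0.83897505, -0.5441281 ]])}
side {'intrinsics': array([[426.10670206,   0.        , 321.4258047 ],
       [  0.        , 426.10670206, 194.64017117],
       [  0.        ,   0.        ,   1.        ]]), 'dist_coeffs': array([0.00458577, 0.        , 0.        , 0.        , 0.        ]), 'eye': array([238.91668136, 804.48570037, 786.19435812]), 'rotation': array([[-0.93981934, -0.22962239,  0.25300824],
       [-0.34163031,  0.61999531, -0.70632468],
       [ 0.00532404, -0.75025288, -0.66112954]])}
```

View pics/scene0.png

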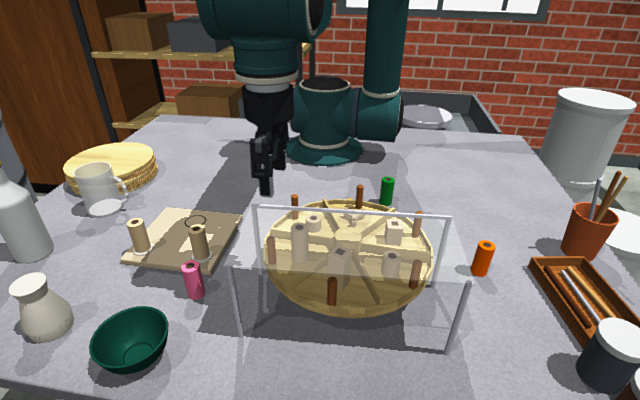

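View pics/side0.png

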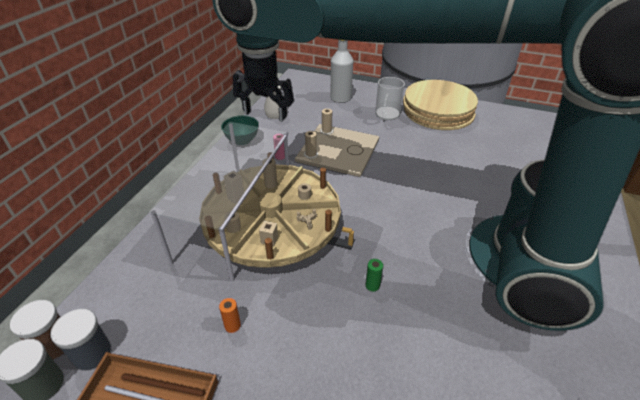

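```bash
cat > h.py <<'E'
import cv2, numpy as np
from rig import monitor, eyes, ctrl
def ray(k,uv):
    n=cv2.undistortPoints(np.float64(uv).reshape(-1,1,2),k['intrinsics'],k['dist_coeffs'])[:,0]
    return np.c_[n,np.ones(len(n))]@k['rotation'].T      # per unit of optical depth
def at_z(k,uv,z):
    r=ray(k,uv); return k['eye']+r*((z-k['eye'][2])/r[:,2])[:,None]
def at_d(k,uv,d):
    return k['eye']+ray(k,uv)*np.ravel(d)[:,None]
def proj(k,P):
    R=k['rotation'].T; t=-R@k['eye']
    return cv2.projectPoints(np.float64(P).reshape(-1,1,3),cv2.Rodrigues(R)[0],t,k['intrinsics'],k['dist_coeffs'])[0][:,0]
E
python3 - <<'E'
from h import *
for c in ("scene","side"):
    p,d=eyes.read_camera(c); k=eyes.get_calibration(c)
    for n in ("prop_center","carousel"):
        for o in eyes.cut_out(n,c)[:8]:
            m=o['pixels']; v,u=np.nonzero(m&(d>0)); 
            if len(v)==0: continue
            P=at_d(k,np.c_[u,v],d[v,u]); print(c,n,round(o['conf'],2),o['bbox'],len(v),P.mean(0).round(),np.percentile(P,2,axis=0).round(),np.percentile(P,98,axis=0).round())
    hsv=cv2.cvtColor(p,cv2.COLOR_BGR2HSV)
    m=((hsv[...,0]<14)&(hsv[...,1]>110)&(hsv[...,2]<160)&(hsv[...,2]>40)).astype(np.uint8)
    roi=(slice(175,315),slice(250,450)) if c=="scene" else (slice(150,280),slice(190,360))
    mm=np.zeros_like(m); mm[roi]=m[roi]
    n,l,st,ce=cv2.connectedComponentsWithStats(mm)
    for i in range(1,n):
        if st[i,4]>30:
            v,u=np.nonzero((l==i)&(d>0)); P=at_d(k,np.c_[u,v],d[v,u])
            print(c,'peg',st[i],P.mean(0).round(),P[:,2].max().round(),P[:,2].min().round())
    y=roi; 
    if c=="scene": cv2.imwrite("pics/crop1.png",cv2.resize(p[170:320,250:450],None,fx=4,fy=4,interpolation=cv2.INTER_CUBIC))
E
```

```text
scene prop_center 0.84 [177.9, 257.7, 203.4, 297.5] 674 [ 732. -157.   48.] [ 712. -176.    4.] [ 741. -145.   76.]
scene prop_center 0.75 [469.8, 239.1, 494.3, 276.8] 627 [584. 407.  46.] [563. 394.   2.] [593. 425.  76.]
scene prop_center 0.66 [377.9, 175.9, 393.1, 201.0] 366 [338. 212.  44.] [315. 196.   2.] [347. 229.  77.]
scene carousel 0.79 [268.6, 182.6, 425.7, 319.2] 5651 [702. 132.  71.] [452.   1.  55.] [784. 258. 123.]
scene peg [356 185   7  23  90] [466. 142.  99.] 125.0 69.0
scene peg [292 197   6   9  45] [530.   3. 112.] 123.0 101.0
scene peg [328 278   9  27 162] [774. 113. 105.] 125.0 72.0
scene peg [409 280   9   9  43] [726. 249.  91.] 171.0 69.0
side prop_center 0.96 [362.8, 262.1, 381.5, 292.0] 445 [326. 224.  50.] [312. 202.   4.] [342. 232.  77.]
side prop_center 0.8 [221.3, 298.7, 239.3, 330.5] 547 [567. 419.  51.] [556. 400.   3.] [585. 429.  77.]
side prop_center 0.69 [262.6, 161.6, 278.2, 187.5] 299 [649.  48. 105.] [639.  29.  67.] [665.  57. 140.]
side prop_center 0.69 [273.2, 145.4, 282.1, 160.0] 113 [ 714. -147.   24.] [ 706. -158.    0.] [ 731. -141.   51.]
side carousel 0.93 [204.7, 165.5, 336.9, 266.3] 7823 [571. 153.  71.] [453. -30.  59.] [695. 295. 107.]
side peg [320 168   6  20  70] [522.   8. 102.] 125.0 70.0
side peg [326 210   5  21  83] [457. 149. 102.] 125.0 68.0
side peg [265 238   8  21  90] [547. 274. 107.] 126.0 72.0
```

View pics/crop1.png

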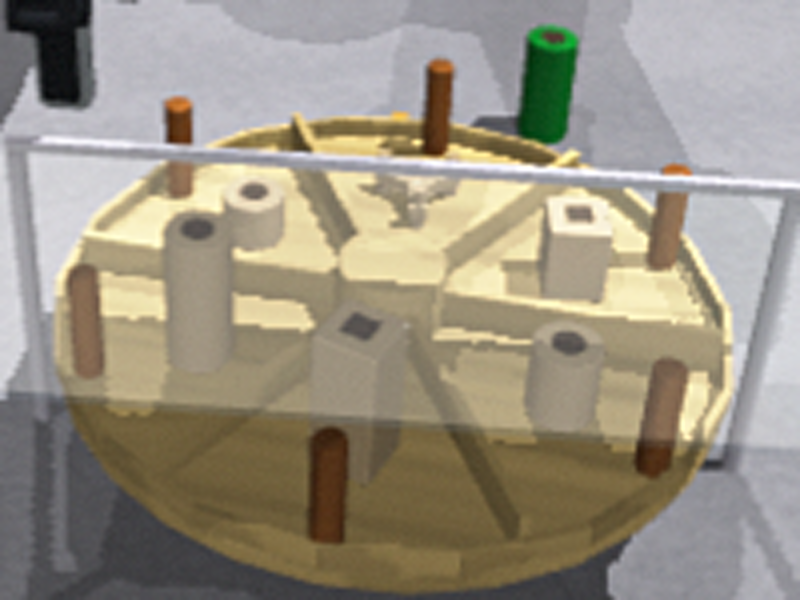

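Candidates in the tray (scene pixels): tall round (299,242), short round (315,223), medium round (391,264), tall square (340,262), short square (394,232), stilt (352,216). The crop shows that the one at (299,242) is the only piece that is both round and tall, and the side view agrees with z from 65 to 140. The green, orange and pink cylinders are look-alikes outside the tray.

```bash
python3 - <<'E'
from h import *
from scipy.optimize import least_squares
K={c:eyes.get_calibration(c) for c in("scene","side")}
im={c:cv2.imread(f"pics/{c}0.png") for c in K}; D={c:np.load(f"pics/{c}0.npz")['d'] for c in K}
# peg axis points: surface mean pushed 5 mm away from camera horizontally
obs=[("scene",(466,142)),("scene",(530,3)),("scene",(774,113)),("side",(522,8)),("side",(457,149)),("side",(547,274))]
A=[]
for c,q in obs:
    v=np.array(q)-K[c]['eye'][:2]; A.append(np.array(q)+5.5*v/np.linalg.norm(v))
A=np.array(A)
def f(x):
    a=x[2]+np.arange(6)*np.pi/3; pg=x[:2]+155*np.c_[np.cos(a),np.sin(a)]
    return np.concatenate([a_-pg[np.argmin(np.linalg.norm(pg-a_,axis=1))] for a_ in A])
best=min((least_squares(f,[618,130,y],loss='soft_l1',f_scale=5) for y in np.radians([0,15,30,45])),key=lambda r:r.cost)
print('axis',best.x[:2],'yaw mod60',np.degrees(best.x[2])%60, f(best.x).round(1))
# brass pointer (side)
hsv=cv2.cvtColor(im['side'],cv2.COLOR_BGR2HSV)
m=(hsv[...,0]>10)&(hsv[...,0]<30)&(hsv[...,1]>120); m[:225]=0;m[255:]=0;m[:,:340]=0;m[:,360:]=0
v,u=np.nonzero(m); P=at_d(K['side'],np.c_[u,v],D['side'][v,u]); 
print('brass',len(v),P.min(0).round(),P.max(0).round(),P[P[:,2]>50].mean(0).round(1) if (P[:,2]>50).any() else None)
# tall prop top & body
print('prop top scene',at_z(K['scene'],[[299.5,228]],140).round(),'bottom front',at_z(K['scene'],[[299.5,262]],65).round())
print('shelf props top scene', at_z(K['scene'],[[137,222],[198,228]],91).round(1))
print('shelf props top side', at_z(K['side'],[[327,111],[311,134]],91).round(1))
print('ring scene',at_z(K['scene'],[[195.5,222]],16).round(1),'side',at_z(K['side'],[[355,150]],16).round(1))
a=im['scene'][195:275,115:250]; b=im['side'][95:180,285:390]
a=cv2.resize(a,(675,400)) ; b=cv2.resize(b,(525,425))
cv2.imwrite('pics/c2.png',cv2.resize(np.hstack([a,b[:400]]),(800,267)) )
E
```

```text
axis [614.11146039 128.04852333] yaw mod60 54.44714573999647 [ 0.7 -1.1  0.6 -0.1  0.1 -0.5 -0.1  0.9 -1.1  0.7 -0.2  0.1]
brass 78 [403. 117.  11.] [428. 128.  61.] [416.1 122.9  56.3]
prop top scene [[661.  39. 140.]] bottom front [[671.  39.  65.]]
shelf props top scene [[ 628.9 -320.7   91. ]
 [ 628.9 -182.7   91. ]]
shelf props top side [[ 625.6 -321.8   91. ]
 [ 625.9 -181.2   91. ]]
ring scene [[ 513.5 -252.2   16. ]] side [[ 507.5 -251.6   16. ]]
```

View pics/c2.png

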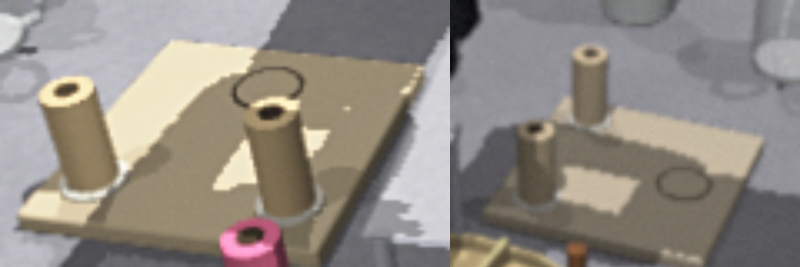

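The ring is clear in both views, about (508,-251), and agrees with the point 120 mm from the two props' midpoint. The axis is at (614,128), the front direction about 181°, the prop about -63°, and the free peg at (524,2). I'll cage that peg and turn the tray clockwise by about 116°.

```bash
python3 -m crank '[[[0,-19,0,-0.12,0.35],[1,-38,0,-0.24,0.35],[1,-57,0,-0.36,0.35],[1,-76,0,-0.48,0.35],[2,-95,0,-0.6,0.35],[2,-114,0,-0.72,0.35],[2,-133,0,-0.84,0.35],[2,-151,0,-0.96,0.35]]]' 30
python3 -m crank '[[[0,0,0,-0.12,0.35],[0,0,0,-0.24,0.35],[0,0,0,-0.36,0.35],[0,0,0,-0.48,0.35],[0,0,0,-0.6,0.35],[0,0,0,-0.72,0.35],[0,0,0,-0.84,0.35],[0,0,0,-0.96,0.35]]]'
python3 -m crank '[[[0,0,0,-0.12,0.35],[0,0,0,-0.24,0.35],[0,0,0,-0.36,0.35],[0,0,0,-0.48,0.35],[0,0,0,-0.60,0.35],[0,0,0,-0.60,0.35],[0,0,0,-0.60,0.35],[0,0,0,-0.60,0.35]]]'; python3 - <<'E'
from h import *
p,d=eyes.read_camera("wrist"); cv2.imwrite("pics/w1.png",p); k=eyes.get_calibration("wrist"); s=monitor.sense()
print(s['joint_positions'],proj(k,[[524,2,125],[464,144,125],[514,125,65]]).round())
p,d=eyes.read_camera("side"); cv2.imwrite("pics/s1.png",p)
E
```

```text
clock: 1.07
eef_pos: [523.0, 2.0, 191.5]
eef_rot: [[-0.823, 0.569, 0.0], [0.569, 0.823, -0.0], [-0.0, 0.0, -1.0]]
wrist_force: [0.7, -0.7, -0.5]
gripper_width: 29.9
grip_force: 0.0
clock: 1.73
eef_pos: [524.0, 2.0, 191.6]
eef_rot: [[-0.938, -0.348, 0.0], [-0.348, 0.938, 0.0], [-0.0, -0.0, -1.0]]
wrist_force: [0.7, -0.7, 0.5]
gripper_width: 29.7
grip_force: 0.0
clock: 2.4
eef_pos: [524.0, 2.0, 191.5]
eef_rot: [[-0.586, -0.81, 0.0], [-0.81, 0.586, -0.0], [-0.0, -0.0, -1.0]]
wrist_force: [0.7, -0.1, 1.0]
gripper_width: 29.9
grip_force: 0.0
[-2.57258460e+00 -1.24131154e+01  1.00948159e+02 -2.81757482e-05
  9.14636390e+01 -1.46755234e+02] [[319. 201.]
 [452. 279.]
 [386. 262.]]
```

View pics/w1.png

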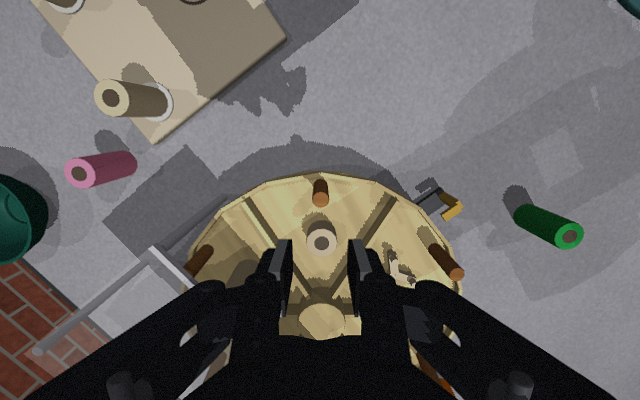

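The wrist view shows the chosen peg at (320,201), as predicted (319,201), with the fingers straddling its radial line. I'll descend and cage it next.

```bash
python3 -m crank '[[[0,0,30,0,0.35],[0,0,60,0,0.35],[0,0,85,0,0.35],[0,0,106,0,0.35],[0,0,106,0,0.35],[0,0,106,0,0.21],[0,0,106,0,0.21],[0,0,106,0,0.21]]]' 20
python3 -m crank '[[[0,1.4,0,0.0087,0.21],[-0.1,4.1,0,0.0262,0.21],[-0.2,8.1,0,0.0524,0.21],[-0.6,13.5,0,0.0873,0.21],[-1.3,20.2,0,0.1309,0.21],[-2.4,26.9,0,0.1745,0.21],[-3.7,33.5,0,0.2182,0.21],[-5.3,40.1,0,0.2618,0.21]]]'
```

```text
clock: 3.17
eef_pos: [524.9, 1.9, 87.4]
eef_rot: [[-0.583, -0.813, 0.002], [-0.813, 0.583, -0.0], [-0.001, -0.002, -1.0]]
wrist_force: [0.3, 0.3, -0.4]
gripper_width: 17.9
grip_force: 0.0
clock: 3.83
eef_pos: [494.3, 30.0, 86.0]
eef_rot: [[-0.775, -0.632, 0.001], [-0.632, 0.775, 0.0], [-0.001, -0.0, -1.0]]
wrist_force: [-0.3, 0.1, -0.1]
gripper_width: 18.0
grip_force: 0.0
```

```bash
python3 -m crank '[[[-0.2,6.8,0,0.0436,0.21],[-0.6,13.5,0,0.0873,0.21],[-1.3,20.2,0,0.1309,0.21],[-2.4,26.9,0,0.1745,0.21],[-3.7,33.5,0,0.2182,0.21],[-5.3,40.1,0,0.2618,0.21],[-7.2,46.6,0,0.3054,0.21],[-9.3,53,0,0.3491,0.21]]]'
python3 -m crank '[[[-0.2,6.8,0,0.0436,0.21],[-0.6,13.5,0,0.0873,0.21],[-1.3,20.2,0,0.1309,0.21],[-2.4,26.9,0,0.1745,0.21],[-3.7,33.5,0,0.2182,0.21],[-5.3,40.1,0,0.2618,0.21],[-7.2,46.6,0,0.3054,0.21],[-9.3,53,0,0.3491,0.21]]]' | tail -3
python3 -m crank '[[[-0.2,6.8,0,0.0436,0.21],[-0.6,13.5,0,0.0873,0.21],[-1.3,20.2,0,0.1309,0.21],[-2.4,26.9,0,0.1745,0.21],[-3.7,33.5,0,0.2182,0.21],[-5.3,40.1,0,0.2618,0.21],[-7.2,46.6,0,0.3054,0.21],[-9.3,53,0,0.3491,0.21]]]' | tail -3
python3 -m crank '[[[-0.2,6.8,0,0.0436,0.21],[-0.6,13.5,0,0.0873,0.21],[-1.3,20.2,0,0.1309,0.21],[-2.4,26.9,0,0.1745,0.21],[-3.7,33.5,0,0.2182,0.21],[-5.3,40.1,0,0.2618,0.21],[-7.2,46.6,0,0.3054,0.21],[-9.3,53,0,0.3491,0.21]]]'
python3 -m crank '[[[-0.2,6.8,0,0.0436,0.21],[-0.6,13.5,0,0.0873,0.21],[-1.3,20.2,0,0.1309,0.21],[-2.4,26.9,0,0.1745,0.21],[-3.6,33,0,0.2150,0.21],[-5,39,0,0.2545,0.21],[-6.4,44,0,0.2880,0.21],[-7.2,46.6,0,0.3054,0.21]]]'
python3 - <<'E'
from h import *
s=monitor.sense(); print(s['clock'],s['eef_pos'],s['wrist_force'],s['joint_positions'].round(0))
p,d=eyes.read_camera("side"); cv2.imwrite("pics/s2.png",p); np.savez('pics/s2.npz',d=d)
for o in eyes.cut_out("prop_center","side")[:6]: print(o['conf'],o['bbox'])
p,d=eyes.read_camera("scene"); cv2.imwrite("pics/sc2.png",p)
a=p[160:330,240:460];cv2.imwrite("pics/c3.png",cv2.resize(a,None,fx=3,fy=3))
E
```

```text
clock: 4.5
eef_pos: [467.9, 76.9, 86.1]
eef_rot: [[-0.944, -0.329, 0.001], [-0.329, 0.944, 0.0], [-0.001, -0.0, -1.0]]
wrist_force: [1.1, -0.8, 0.4]
gripper_width: 18.3
grip_force: 0.0
wrist_force: [0.1, -0.5, 0.3]
gripper_width: 18.2
grip_force: 0.0
wrist_force: [0.9, -0.8, 0.4]
gripper_width: 18.0
grip_force: 0.0
clock: 6.5
eef_pos: [496.6, 229.3, 86.0]
eef_rot: [[-0.757, 0.654, 0.001], [0.654, 0.757, 0.0], [-0.0, 0.001, -1.0]]
wrist_force: [0.6, -0.7, -0.7]
gripper_width: 17.9
grip_force: 0.0
clock: 7.17
eef_pos: [532.6, 259.9, 86.0]
eef_rot: [[-0.526, 0.851, 0.001], [0.851, 0.526, 0.0], [-0.0, 0.001, -1.0]]
wrist_force: [0.5, 0.2, 0.7]
gripper_width: 18.1
grip_force: 0.0
7.1667 [532.61286594 259.90619428  85.97921992] [0.50043574 0.16776287 0.69929622] [ 24.  -1. 100.   0.  81.  -8.]
0.88 [219.0, 299.8, 240.2, 331.9]
0.77 [364.3, 259.6, 385.4, 292.4]
```

View pics/s2.png

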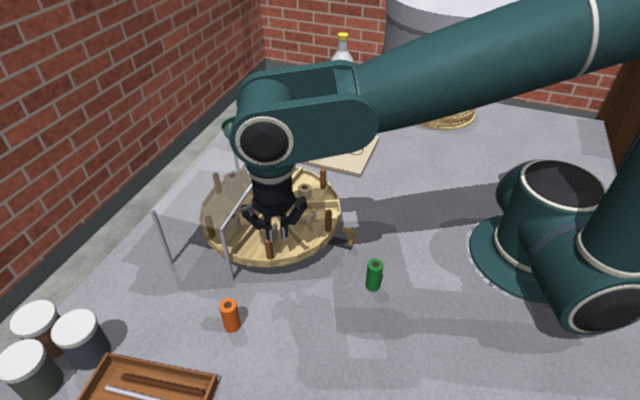

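The tray followed: the view shows the peg at (270,245) in the fingers and the tall prop at about (306,218), near the pointer at (347,238). I'll lift off, hover over the prop and measure it with the wrist camera.

```bash
python3 -m crank '[[[0,0,0,0,0.35],[0,0,0,0,0.35],[0,0,-20,0,0.35],[0,0,-50,0,0.35],[0,0,-85,0,0.65],[0,0,-115,0,0.65],[0,0,-125,0,0.65],[0,0,-125,0,0.65]]]' 40 | tail -3
python3 -m crank '[[[-14,-11,0,-0.12,0.65],[-28,-22,0,-0.24,0.65],[-42,-33,0,-0.36,0.65],[-56,-44,0,-0.48,0.65],[-70,-55,0,-0.6,0.65],[-84,-66,0,-0.72,0.65],[-98,-77,0,-0.84,0.65],[-106,-87,0,-0.96,0.65]]]'
python3 - <<'E'
from h import *
s=monitor.sense();print(s['clock'],s['eef_pos'].round(1))
k=eyes.get_calibration("wrist");p,d=eyes.read_camera("wrist"); cv2.imwrite("pics/w3.png",p)
print(proj(k,[[514,125,140]]).round())
for o in eyes.cut_out("prop_center","wrist")[:5]:
    v,u=np.nonzero(o['pixels']&(d>0)); P=at_d(k,np.c_[u,v],d[v,u]); t=P[P[:,2]>135]
    print(o['conf'],o['bbox'],len(t),t.mean(0).round(1) if len(t) else P.mean(0).round(), (t.min(0)+t.max(0))/2 if len(t) else '')
E
```

```text
wrist_force: [0.5, 0.3, -0.3]
gripper_width: 55.2
grip_force: 0.0
clock: 8.65
eef_pos: [513.9, 122.1, 208.8]
eef_rot: [[-0.999, 0.049, -0.002], [0.049, 0.999, -0.001], [0.002, -0.001, -1.0]]
wrist_force: [0.2, -0.2, 0.3]
gripper_width: 55.4
grip_force: 0.0
8.65 [513.9 122.1 208.8]
[[323. 200.]]
0.97 [251.2, 282.9, 274.3, 333.6] 80 [631.5  57.3 158.7] [575.59904704  76.27605432 231.0437987 ]
0.86 [379.6, 1.3, 420.9, 28.7] 0 [338. 208.  46.] 
0.57 [515.5, 193.6, 577.8, 232.7] 0 [568. 404.  53.]
```

View pics/w3.png

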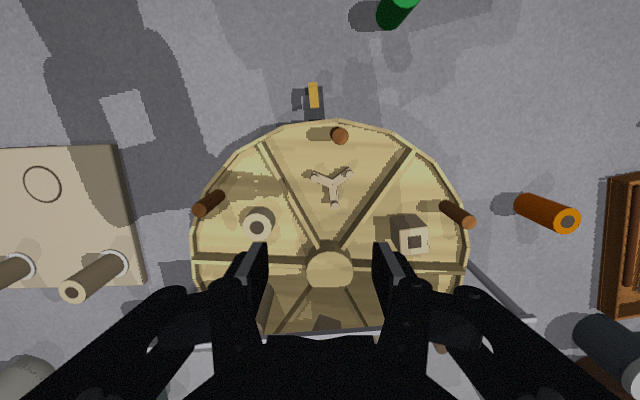

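The tray has not turned: the stilt (333,183) is still at the front and the short round prop (257,225) is still at the left. The fingers must have passed the pegs without touching them, so I'll check the finger geometry against the depth images.

```bash
python3 - <<'E'
from h import *
k=eyes.get_calibration("wrist"); s=monitor.sense()
p,d=eyes.read_camera("wrist"); T=s['eef_pos']; R=s['eef_rot']
print('TCP',T.round(1),'proj tcp, grasp',proj(k,[T,T-18.7*R[:,2]]).round())
print('front peg',at_d(k,[[339,137],[208,203],[208,207]],[d[137,339],d[203,208],d[207,208]]).round())
for uv in [(262,246),(380,246),(250,262),(390,262)]:
    P=at_d(k,[uv],[d[uv[1],uv[0]]])[0]; print('finger',uv,P.round(1),(R.T@(P-T)).round(1))
ks=eyes.get_calibration("side"); D=np.load('pics/s2.npz')['d']
Ts=np.array([532.6,259.9,86]); print('side proj TCP',proj(ks,[Ts,Ts+[0,0,40]]).round())
v,u=np.mgrid[215:260,255:295]; u=u.ravel();v=v.ravel(); P=at_d(ks,np.c_[u,v],D[v,u]); n=np.linalg.norm(P[:,:2]-Ts[:2],axis=1)<30
print('near tool: z percentiles',np.percentile(P[n,2],[1,10,25,50]).round())
im=cv2.imread('pics/s2.png'); a=cv2.resize(im[195:270,230:345],None,fx=6,fy=6,interpolation=cv2.INTER_CUBIC); cv2.imwrite('pics/c4.png',a)
E
```

```text
TCP [513.7 122.1 209.2] proj tcp, grasp [[320. 228.]
 [320. 239.]]
front peg [[459. 142. 125.]
 [518.   8. 114.]
 [521.   9. 118.]]
finger (262, 246) [500.7  94.  262.5] [ 11.7 -28.8 -53.3]
finger (380, 246) [503.2 152.1 263.5] [ 12.1  29.3 -54.3]
finger (250, 262) [500.9  91.7 278.3] [ 11.3 -31.1 -69.1]
finger (390, 262) [503.  153.1 280.3] [ 12.4  30.3 -71.1]
side proj TCP [[278. 250.]
 [277. 238.]]
near tool: z percentiles [ 62.  64.  74. 137.]
```

View pics/c4.png

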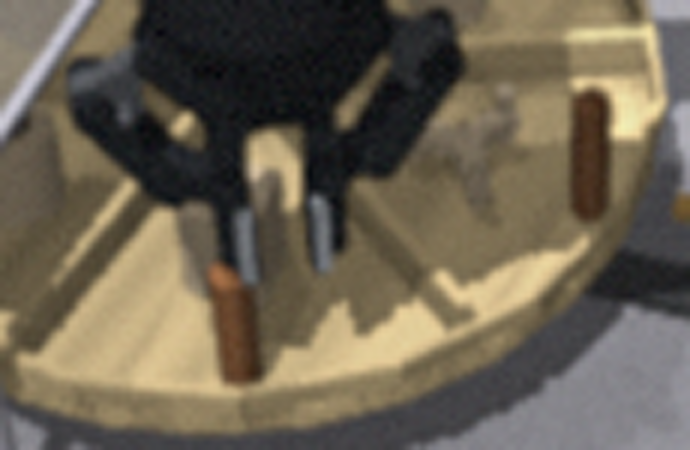

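```bash
python3 - <<'E'
from h import *
ks=eyes.get_calibration("side"); D=np.load('pics/s2.npz')['d']; im=cv2.imread('pics/s2.png')
Ts=np.array([532.6,259.9,86]); R=np.array([[-0.526,0.851,0.001],[0.851,0.526,0],[0,0.001,-1.]])
v,u=np.mgrid[190:262,240:310]; u=u.ravel();v=v.ravel(); P=at_d(ks,np.c_[u,v],D[v,u]); L=(P-Ts)@R
hsv=cv2.cvtColor(im,cv2.COLOR_BGR2HSV)[v,u]
ok=(hsv[:,1]<80)&(np.abs(L[:,0])<35)&(np.abs(L[:,1])<35)
for a,b in [(-35,-12),(-12,0),(0,12),(12,35)]:
    m=ok&(L[:,1]>a)&(L[:,1]<=b)&(P[:,2]>75); i=np.where(m)[0][np.argsort(-L[m,2])[:6]]
    print(a,b,m.sum(),[(u[j],v[j],L[j].round().tolist()) for j in i])
# live side view: tips now
p,d=eyes.read_camera("side"); cv2.imwrite('pics/s3.png',p); s=monitor.sense(); T=s['eef_pos'];R=s['eef_rot']
v,u=np.mgrid[100:300,200:420]; u=u.ravel();v=v.ravel(); P=at_d(ks,np.c_[u,v],d[v,u]); L=(P-T)@R
m=(np.abs(L[:,0])<25)&(np.abs(L[:,1])<60)&(L[:,2]<30)&(L[:,2]>-120); i=np.where(m)[0][np.argsort(-L[m,2])[:12]]
print('live lowest',[(u[j],v[j],L[j].round().tolist()) for j in i])
print('joints',s['joint_positions'].round(2))
E
```

```text
-35 -12 364 [(np.int64(285), np.int64(237), [5.0, -16.0, -44.0]), (np.int64(284), np.int64(239), [11.0, -14.0, -44.0]), (np.int64(284), np.int64(238), [10.0, -14.0, -46.0]), (np.int64(287), np.int64(236), [6.0, -21.0, -46.0]), (np.int64(286), np.int64(236), [7.0, -19.0, -48.0]), (np.int64(285), np.int64(236), [9.0, -16.0, -51.0])]
-12 0 112 [(np.int64(281), np.int64(236), [-3.0, -9.0, -40.0]), (np.int64(282), np.int64(240), [10.0, -9.0, -42.0]), (np.int64(282), np.int64(239), [11.0, -9.0, -45.0]), (np.int64(283), np.int64(239), [12.0, -11.0, -45.0]), (np.int64(281), np.int64(235), [-0.0, -9.0, -46.0]), (np.int64(283), np.int64(238), [12.0, -12.0, -49.0])]
0 12 105 [(np.int64(275), np.int64(259), [15.0, 9.0, 9.0]), (np.int64(273), np.int64(242), [-34.0, 8.0, 9.0]), (np.int64(273), np.int64(239), [-33.0, 7.0, -2.0]), (np.int64(272), np.int64(243), [-1.0, 11.0, -24.0]), (np.int64(272), np.int64(241), [11.0, 11.0, -44.0]), (np.int64(273), np.int64(241), [13.0, 10.0, -45.0])]
12 35 466 [(np.int64(271), np.int64(242), [3.0, 13.0, -33.0]), (np.int64(271), np.int64(241), [12.0, 14.0, -45.0])
[... 241 characters left out ...]
 np.int64(148), [6.0, -29.0, -43.0]), (np.int64(312), np.int64(147), [-3.0, -29.0, -43.0]), (np.int64(302), np.int64(163), [2.0, 32.0, -43.0]), (np.int64(301), np.int64(163), [-0.0, 33.0, -43.0]), (np.int64(300), np.int64(163), [-2.0, 34.0, -44.0]), (np.int64(314), np.int64(147), [1.0, -29.0, -44.0]), (np.int64(313), np.int64(147), [-0.0, -27.0, -45.0]), (np.int64(317), np.int64(148), [9.0, -27.0, -45.0]), (np.int64(310), np.int64(146), [-7.0, -28.0, -45.0]), (np.int64(309), np.int64(145), [-11.0, -30.0, -45.0]), (np.int64(311), np.int64(146), [-5.0, -28.0, -46.0]), (np.int64(299), np.int64(162), [-4.0, 34.0, -46.0])]
joints [ 1.074e+01 -1.196e+01  9.891e+01  1.000e-02  9.311e+01 -7.589e+01]
```

Both cameras put the real fingertips about 43 mm above the reported TCP. At "z = 86" the tips were at about 129, just over the 125 mm pegs, so nothing was touched. I'll allow for that by commanding the TCP 43 mm lower, and redo the peg.

```bash
python3 -m crank '[[[-2,-15,0,-0.12,0.4],[-4,-30,0,-0.24,0.4],[-6,-45,0,-0.36,0.4],[-8,-60,0,-0.48,0.4],[-10,-75,0,-0.6,0.4],[-12,-90,0,-0.72,0.4],[-14,-105,0,-0.84,0.4],[-16,-119,0,-0.96,0.4]]]' 20
python3 -m crank '[[[0,0,25,-0.04,0.4],[0,0,50,-0.04,0.4],[0,0,75,-0.04,0.4],[0,0,100,-0.04,0.4],[0,0,125,-0.04,0.4],[0,0,140,-0.04,0.4],[0,0,153,-0.04,0.4],[0,0,160,-0.04,0.4]]]'
python3 -m crank '[[[0,0,3,0,0.4],[0,0,6,0,0.4],[0,0,6,0,0.21],[0,0,6,0,0.21],[0,0,6,0,0.21],[0,0,6,0,0.21],[0,0,6,0,0.21],[0,0,6,0,0.21]]]'
```

```text
clock: 9.52
eef_pos: [524.0, 3.9, 209.8]
eef_rot: [[-0.615, -0.789, -0.001], [-0.789, 0.615, 0.0], [0.0, 0.001, -1.0]]
wrist_force: [0.6, 0.6, 1.1]
gripper_width: 34.7
grip_force: 0.0
clock: 10.18
eef_pos: [523.3, 4.5, 48.5]
eef_rot: [[-0.587, -0.81, -0.002], [-0.81, 0.587, 0.0], [0.001, 0.002, -1.0]]
wrist_force: [-0.5, -0.9, -0.2]
gripper_width: 34.5
grip_force: 0.0
clock: 10.85
eef_pos: [524.0, 3.8, 44.8]
eef_rot: [[-0.585, -0.811, 0.0], [-0.811, 0.585, -0.0], [-0.0, -0.0, -1.0]]
wrist_force: [0.1, -0.3, -0.3]
gripper_width: 17.9
grip_force: 0.0
```

```bash
python3 -m crank '[[[0,1.4,0,0.0087,0.21],[-0.1,4.1,0,0.0262,0.21],[-0.2,8.1,0,0.0524,0.21],[-0.6,13.5,0,0.0873,0.21],[-1.3,20.2,0,0.1309,0.21],[-2.4,26.9,0,0.1745,0.21],[-3.6,33,0,0.2150,0.21],[-5,38.5,0,0.25,0.21]]]'
python3 - <<'E'
from h import *
k=eyes.get_calibration("side");p,d=eyes.read_camera("side")
hsv=cv2.cvtColor(p,cv2.COLOR_BGR2HSV)
m=((hsv[...,0]<14)&(hsv[...,1]>110)&(hsv[...,2]<160)&(hsv[...,2]>40)).astype(np.uint8)
mm=np.zeros_like(m); mm[150:280,190:360]=m[150:280,190:360]
n,l,st,ce=cv2.connectedComponentsWithStats(mm)
for i in range(1,n):
    if st[i,4]>25:
        v,u=np.nonzero((l==i)&(d>0)); P=at_d(k,np.c_[u,v],d[v,u]); q=P.mean(0)
        print(st[i],q.round(),P[:,2].max().round(),np.degrees(np.arctan2(q[1]-128,q[0]-614)).round(1))
E
```

```text
clock: 11.52
eef_pos: [495.2, 30.7, 44.5]
eef_rot: [[-0.77, -0.638, 0.0], [-0.638, 0.77, -0.0], [0.0, -0.0, -1.0]]
wrist_force: [0.3, -1.2, 0.8]
gripper_width: 17.8
grip_force: 0.5
[317 221   5  20  76] [465. 188. 103.] 126.0 158.1
[246 237   9  21  89] [584. 286. 104.] 126.0 100.9
```

The tray is turning: the pegs moved about 14°, and there is a small grip force. I'll continue the arc.

```bash
python3 -m crank '[[[-0.2,6.8,0,0.0436,0.21],[-0.6,13.5,0,0.0873,0.21],[-1.3,20.2,0,0.1309,0.21],[-2.4,26.9,0,0.1745,0.21],[-3.7,33.5,0,0.2182,0.21],[-5.3,40.1,0,0.2618,0.21],[-7.2,46.6,0,0.3054,0.21],[-9.3,53,0,0.3491,0.21]]]' | tail -3
python3 -m crank '[[[-0.2,6.8,0,0.0436,0.21],[-0.6,13.5,0,0.0873,0.21],[-1.3,20.2,0,0.1309,0.21],[-2.4,26.9,0,0.1745,0.21],[-3.7,33.5,0,0.2182,0.21],[-5.3,40.1,0,0.2618,0.21],[-7.2,46.6,0,0.3054,0.21],[-9.3,53,0,0.3491,0.21]]]' | tail -3
python3 -m crank '[[[-0.2,6.8,0,0.0436,0.21],[-0.6,13.5,0,0.0873,0.21],[-1.3,20.2,0,0.1309,0.21],[-2.4,26.9,0,0.1745,0.21],[-3.7,33.5,0,0.2182,0.21],[-5.3,40.1,0,0.2618,0.21],[-7.2,46.6,0,0.3054,0.21],[-9.3,53,0,0.3491,0.21]]]' | tail -3
python3 -m crank '[[[-0.2,6.8,0,0.0436,0.21],[-0.6,13.5,0,0.0873,0.21],[-1.3,20.2,0,0.1309,0.21],[-2.4,26.9,0,0.1745,0.21],[-3.7,33.5,0,0.2182,0.21],[-5.3,40.1,0,0.2618,0.21],[-7.2,46.6,0,0.3054,0.21],[-9.3,53,0,0.3491,0.21]]]'
python3 -m crank '[[[-0.2,6.8,0,0.0436,0.21],[-0.6,13.5,0,0.0873,0.21],[-1.3,20.2,0,0.1309,0.21],[-2.4,26.9,0,0.1745,0.21],[-3.6,33,0,0.2150,0.21],[-5.2,39.5,0,0.2580,0.21],[-7.1,46.2,0,0.3030,0.21],[-8.5,51,0,0.3350,0.21]]]'
python3 - <<'E'
from h import *
s=monitor.sense(); print(s['clock'],s['eef_pos'],s['eef_rot'].round(3).tolist())
E
```

```text
wrist_force: [1.8, -1.7, 0.5]
gripper_width: 18.0
grip_force: 0.5
wrist_force: [1.1, -0.5, 0.4]
gripper_width: 18.2
grip_force: 0.5
wrist_force: [0.5, -1.5, 0.4]
gripper_width: 17.7
grip_force: 0.5
clock: 14.23
eef_pos: [496.1, 229.7, 44.4]
eef_rot: [[-0.763, 0.646, -0.0], [0.646, 0.763, -0.0], [-0.0, -0.0, -1.0]]
wrist_force: [-0.6, -2.0, -0.2]
gripper_width: 18.0
grip_force: 0.5
clock: 14.9
eef_pos: [535.6, 263.3, 44.4]
eef_rot: [[-0.508, 0.861, -0.0], [0.861, 0.508, -0.0], [-0.0, -0.0, -1.0]]
wrist_force: [0.4, 0.1, 0.6]
gripper_width: 18.1
grip_force: 0.0
14.9 [535.5975913  263.30069828  44.36832413] [[-0.508, 0.861, -0.0], [0.861, 0.508, -0.0], [-0.0, -0.0, -1.0]]
```

```bash
python3 -m crank '[[[0,0,0,0,0.4],[0,0,0,0,0.4],[0,0,-10,0,0.4],[0,0,-40,0,0.4],[0,0,-80,0,0.65],[0,0,-120,0,0.65],[0,0,-155,0,0.65],[0,0,-170,0,0.65]]]' 40 | tail -3
python3 -m crank '[[[-14,-11,0,-0.12,0.65],[-28,-22,0,-0.24,0.65],[-42,-33,0,-0.36,0.65],[-56,-44,0,-0.48,0.65],[-70,-55,0,-0.6,0.65],[-84,-66,0,-0.72,0.65],[-98,-78,0,-0.84,0.65],[-109,-89,0,-0.96,0.65]]]'
python3 - <<'E'
from h import *
s=monitor.sense();print(s['clock'],s['eef_pos'].round(1))
k=eyes.get_calibration("wrist");p,d=eyes.read_camera("wrist"); cv2.imwrite("pics/w4.png",p)
print(proj(k,[[514,125,140]]).round())
for o in eyes.cut_out("prop_center","wrist")[:5]:
    v,u=np.nonzero(o['pixels']&(d>0)); P=at_d(k,np.c_[u,v],d[v,u]); t=P[(P[:,2]>136)&(P[:,2]<145)]
    print(o['conf'],o['bbox'],len(t),((t.min(0)+t.max(0))/2).round(1) if len(t) else P.mean(0).round())
E
```

```text
wrist_force: [0.1, 0.0, -0.1]
gripper_width: 55.2
grip_force: 0.0
clock: 16.23
eef_pos: [513.8, 122.8, 214.9]
eef_rot: [[-0.998, 0.069, 0.0], [0.069, 0.998, -0.0], [-0.0, -0.0, -1.0]]
wrist_force: [-0.3, 0.4, -0.1]
gripper_width: 55.5
grip_force: 0.0
16.2333 [513.8 122.8 214.9]
[[322. 199.]]
0.97 [513.0, 188.0, 575.3, 227.7] 0 [568. 403.  53.]
0.91 [307.5, 166.2, 344.4, 212.1] 960 [512.4 126.4 139. ]
0.8 [371.5, 2.1, 415.8, 29.1] 0 [338. 209.  44.]
```

View pics/w4.png

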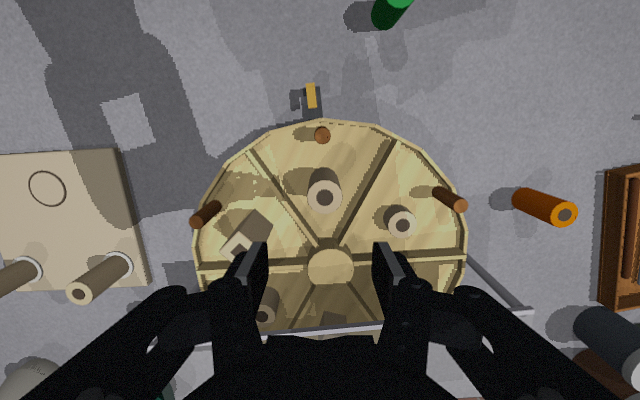

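The wrist view shows the tall prop at (324,190), standing upright at the front in line with the pointer (311,97). It measures (512,126), top at 139–140, 2 mm from the front mark. I'll descend and grasp.

```bash
python3 -m crank '[[[1.6,3.5,25,0,0.65],[1.6,3.5,50,0,0.65],[1.6,3.5,75,0,0.65],[1.6,3.5,100,0,0.65],[1.6,3.5,125,0,0.65],[1.6,3.5,145,0,0.65],[1.6,3.5,158,0,0.65],[1.6,3.5,166,0,0.65]]]' 30
python3 -m crank '[[[0,0,0,0,0.3],[0,0,0,0,0.3],[0,0,0,0,0.3],[0,0,0,0,0.3],[0,0,0,0,0.3],[0,0,0,0,0.3],[0,0,0,0,0.3],[0,0,0,0,0.3]]]' 30
```

```text
clock: 17.0
eef_pos: [512.4, 127.9, 47.1]
eef_rot: [[-0.997, 0.077, -0.002], [0.077, 0.997, -0.0], [0.002, -0.0, -1.0]]
wrist_force: [-1.3, -0.2, 0.1]
gripper_width: 55.6
grip_force: 0.0
clock: 17.67
eef_pos: [513.4, 127.6, 49.2]
eef_rot: [[-0.997, 0.076, 0.001], [0.076, 0.997, 0.0], [-0.001, 0.0, -1.0]]
wrist_force: [-1.2, -0.8, 6.2]
gripper_width: 33.3
grip_force: 31.2
```

```bash
python3 -m crank '[[[0,0,-5,0,0.3],[0,0,-15,0,0.3],[0,0,-30,0,0.3],[0,0,-48,0,0.3],[0,0,-68,0,0.3],[0,0,-88,0,0.3],[0,0,-103,0,0.3],[0,0,-110,0,0.3]]]' | tail -5
python3 -m crank '[[[0,-6,0,0,0.3],[-1,-18,0,0,0.3],[-2,-36,0,0,0.3],[-4,-60,0,0,0.3],[-5.5,-86,0,0,0.3],[-7,-112,0,0,0.3],[-9,-138,0,0,0.3],[-10.5,-164,0,0,0.3]]]' | tail -5
python3 -m crank '[[[-1.5,-27,0,0,0.3],[-3.5,-54,0,0,0.3],[-5,-81,0,0,0.3],[-7,-108,0,0,0.3],[-8.5,-135,0,0,0.3],[-10,-160,0,0,0.3],[-11.5,-180,0,0,0.3],[-12.5,-195,0,0,0.3]]]'
python3 - <<'E'
from h import *
k=eyes.get_calibration("wrist");s=monitor.sense();p,d=eyes.read_camera("wrist"); cv2.imwrite("pics/w5.png",p)
print(s['eef_pos'].round(1),proj(k,[[508.5,-251.5,16]]).round())
E
```

```text
eef_pos: [513.6, 127.7, 161.5]
eef_rot: [[-0.997, 0.076, 0.003], [0.076, 0.997, 0.001], [-0.003, 0.001, -1.0]]
wrist_force: [-0.1, 0.8, -0.3]
gripper_width: 33.3
grip_force: 30.9
eef_pos: [510.1, -38.8, 157.1]
eef_rot: [[-0.997, 0.076, -0.002], [0.076, 0.997, 0.0], [0.002, -0.0, -1.0]]
wrist_force: [-0.7, 0.4, -1.2]
gripper_width: 33.5
grip_force: 30.9
clock: 19.67
eef_pos: [507.5, -234.4, 157.0]
eef_rot: [[-0.997, 0.077, -0.002], [0.077, 0.997, 0.001], [0.002, 0.0, -1.0]]
wrist_force: [-0.3, 0.1, -1.0]
gripper_width: 33.4
grip_force: 30.9
[ 507.5 -234.4  157. ] [[305. 185.]]
```

View pics/w5.png

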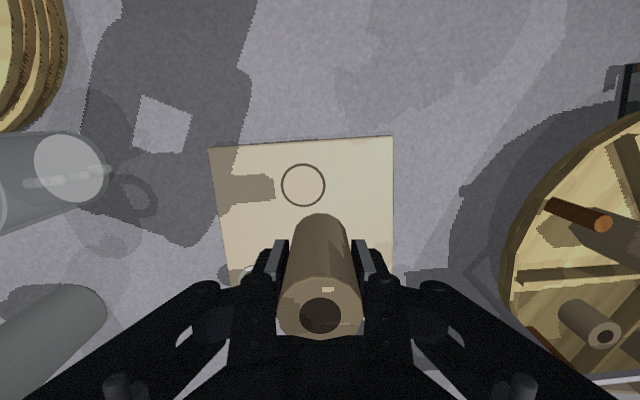

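The prop hangs straight in the fingers. The ring at (303,185) matches the predicted (305,185), so the target is about (508.5,-252.5). I'll lower to just above the slab.

```bash
python3 -m crank '[[[-1.5,-10,5,0,0.3],[-3,-19,20,0,0.3],[-3,-19.5,45,0,0.3],[-3,-19.5,70,0,0.3],[-3,-19.5,95,0,0.3],[-3,-19.5,115,0,0.3],[-3,-19.5,130,0,0.3],[-3,-19.5,140,0,0.3]]]' | tail -5
python3 -m crank '[[[0,0,2,0,0.3],[0,0,4,0,0.3],[0,0,6,0,0.3],[0,0,8,0,0.3],[0,0,8,0,0.3],[0,0,8,0,0.3],[0,0,8,0,0.3],[0,0,8,0,0.3]]]'
```

```text
eef_pos: [509.2, -251.1, 15.8]
eef_rot: [[-0.997, 0.075, -0.002], [0.075, 0.997, 0.001], [0.003, 0.001, -1.0]]
wrist_force: [0.2, -0.2, -0.0]
gripper_width: 32.6
grip_force: 30.9
clock: 21.05
eef_pos: [510.4, -251.9, 10.8]
eef_rot: [[-0.997, 0.076, 0.0], [0.076, 0.997, -0.0], [-0.0, -0.0, -1.0]]
wrist_force: [0.1, 0.1, -0.3]
gripper_width: 33.2
grip_force: 30.9
```

```bash
python3 -m crank '[[[0.5,0,1.5,0,0.3],[1,0,3,0,0.3],[1,0,4.5,0,0.3],[1,0,6,0,0.3],[1,0,7,0,0.3],[1,0,8,0,0.3],[1,0,8.5,0,0.3],[1,0,8.5,0,0.3]]]'
python3 - <<'E'
from h import *
k=eyes.get_calibration("scene");p,d=eyes.read_camera("scene"); s=monitor.sense(); print(s['eef_pos'],s['wrist_force'])
for o in eyes.cut_out("prop_center","scene")[:6]: print(o['conf'],o['bbox'])
cv2.imwrite("pics/c6.png",cv2.resize(p[140:280,110:270],None,fx=4,fy=4,interpolation=cv2.INTER_CUBIC))
E
```

```text
clock: 21.72
eef_pos: [509.2, -251.7, 1.8]
eef_rot: [[-0.997, 0.076, -0.0], [0.076, 0.997, 0.0], [0.0, 0.0, -1.0]]
wrist_force: [-0.2, 0.1, -1.0]
gripper_width: 33.4
grip_force: 30.9
[ 509.24297356 -251.69467195    1.92720362] [ 0.73104106 -0.2167508  -1.84187938]
0.96 [468.6, 238.9, 492.7, 277.2]
0.9 [178.0, 258.6, 203.9, 299.4]
0.75 [182.5, 193.3, 203.4, 222.8]
0.6 [266.7, 183.5, 424.2, 320.2]
0.59 [379.4, 178.1, 391.5, 201.8]
```

View pics/c6.png

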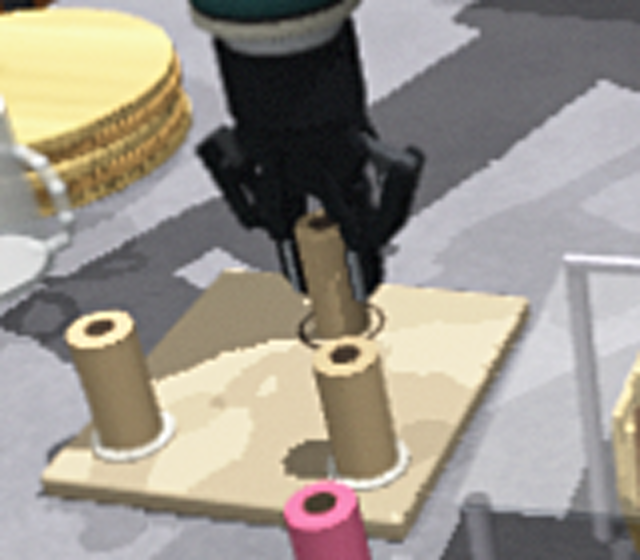

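The prop is inside the ring outline and about 2 mm above the slab. I'll lower until it touches.

```bash
python3 -m crank '[[[0,0,0.5,0,0.3],[0,0,1,0,0.3],[0,0,1.3,0,0.3],[0,0,1.6,0,0.3],[0,0,1.9,0,0.3],[0,0,1.9,0,0.3],[0,0,1.9,0,0.3],[0,0,1.9,0,0.3]]]'
```

```text
clock: 22.48
eef_pos: [509.5, -251.8, 1.2]
eef_rot: [[-0.997, 0.076, 0.001], [0.076, 0.997, -0.0], [-0.001, -0.0, -1.0]]
wrist_force: [-5.5, 3.4, 9.8]
gripper_width: 33.4
grip_force: 32.0
```

Contact: 10 N upward. I'll release and withdraw upward.

```bash
python3 -m crank '[[[0,0,-0.5,0,0.42],[0,0,-0.5,0,0.46],[0,0,-0.5,0,0.5],[0,0,-0.5,0,0.55],[0,0,-0.5,0,0.6],[0,0,-0.5,0,0.65],[0,0,-0.5,0,0.7],[0,0,-0.5,0,0.7]]]'
python3 -m crank '[[[0,0,-5,0,0.7],[0,0,-15,0,0.7],[0,0,-35,0,0.7],[0,0,-60,0,0.7],[0,0,-90,0,0.7],[0,0,-120,0,0.7],[0,0,-145,0,0.7],[0,0,-160,0,0.7]]]'
python3 - <<'E'
from h import *
for c in ("wrist","scene"):
    k=eyes.get_calibration(c);p,d=eyes.read_camera(c)
    for o in eyes.cut_out("prop_center",c)[:6]:
        v,u=np.nonzero(o['pixels']&(d>0)); P=at_d(k,np.c_[u,v],d[v,u]); t=P[(P[:,2]>87)&(P[:,2]<96)]
        print(c,round(o['conf'],2),o['bbox'],P.mean(0).round(),P[:,2].max().round(),len(t),((t.min(0)+t.max(0))/2).round(1) if len(t) else '')
    if c=="wrist": cv2.imwrite("pics/w7.png",p)
E
```

```text
clock: 23.15
eef_pos: [509.3, -251.7, 0.6]
eef_rot: [[-0.997, 0.076, -0.0], [0.076, 0.997, 0.0], [0.0, 0.0, -1.0]]
wrist_force: [-0.3, -0.6, -0.1]
gripper_width: 60.0
grip_force: 0.0
clock: 23.82
eef_pos: [509.9, -252.1, 164.9]
eef_rot: [[-0.997, 0.076, 0.003], [0.076, 0.997, -0.002], [-0.004, -0.002, -1.0]]
wrist_force: [0.1, -0.1, 0.3]
gripper_width: 59.6
grip_force: 0.0
wrist 0.78 [301.1, 164.8, 340.2, 214.2] [ 505. -252.   83.] 94.0 973 [ 508.9 -252.5   90.7]
wrist 0.61 [383.2, 318.5, 387.3, 324.7] [ 708. -179.   21.] 281.0 0 
scene 0.92 [469.6, 240.2, 494.1, 277.1] [584. 407.  48.] 78.0 0 
scene 0.88 [378.9, 176.6, 393.3, 202.3] [338. 211.  45.] 78.0 0 
scene 0.78 [182.3, 194.9, 200.3, 222.8] [ 521. -247.   62.] 94.0 97 [ 514.2 -252.1   90.4]
scene 0.65 [179.9, 258.1, 201.7, 300.6] [ 732. -157.   48.] 77.0 0
```

View pics/w7.png

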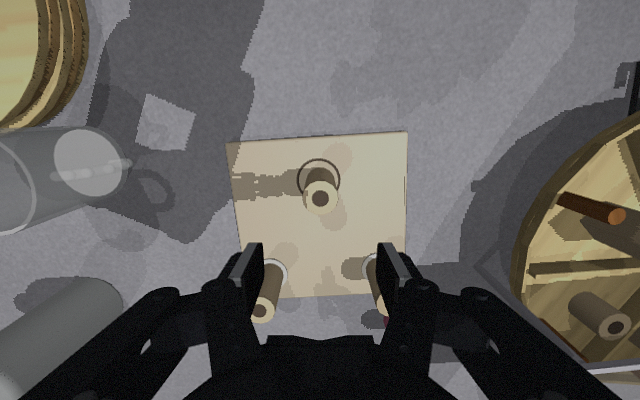

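The prop stands upright in the ring, with the prop at (320,195) and the ring around its base at (318,178). It measures (509,-252.5), top at 91, which is 75 mm above the slab, and the gripper is clear. Handing in.

```bash
python3 -c "
from rig import close_job
print(close_job())"
```

```text
the job is handed in; nothing more can be done
None
```

I handed the job in at about 24 s: the tall round prop stands upright in the ring, within about 2 mm of its centre by the cameras. My first turn missed the pegs because the real fingertips sit about 43 mm above the reported TCP. I corrected for that and redid it. The hand-in gave no verdict.

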